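# Fit a battery in a hazard beacon and hold its head at lamp test

## Robot

A 6-joint arm with a two-finger parallel gripper is mounted at the origin on the work surface. World frame = base frame: x ahead of the robot, y to its left, z up, the work surface at z = 0. Lengths are in mm, angles in rad, forces in N, time in s.
With the tool pointing down it reaches from about 325 to 925 mm from the base axis. Payload 3.1 kg.
Tool frame: the origin (TCP) lies on the mounting face of the last link; the fingertips stand 173 mm ahead of it and the grasp point (between the pads) lies 155 mm ahead of it; z points along the fingers, y is the direction in which the jaws open and shut (so a half turn about z gives the same grasp; the last joint's range is limited). The gripper opens to 85 mm and grips with 20 to 120 N. Pads are 22 mm wide; open, the fingers measure 114 mm over their backs; the gripper's body (76 mm by 85 mm) begins 54 mm behind the grasp point. The pads swing forward as they close: fully open they stand 13 mm farther back than shut.
Start: joints at [-1.433, 0.217, 1.613, -0, 1.311, -0.112], TCP at [154.527, -605.609, 404.7] pointing down, gripper open.
Joint ranges: [-2.75, 2.75], [-0.78, 2.1], [0.31, 2.55], [-1.13, 4.27], [0.13, 2.63], [-2.58, 2.58]. Speed limits (rad/s): [2.79, 2.79, 3.14, 3.14, 3.14, 3.14].

## Interface

Orientations are given as a unit quaternion [w, x, y, z].
In Python, from bench import sense, snapshot, calibration, sign_off gives the robot as it stands.
- The arm moves only by the tool play_rows, never from a script. Its argument "rows" is text: rows parted by semicolons, each of 5 numbers parted by spaces: the shift along the tool's x, y, z in cm, then the turn about the tool's z in rad, then the finger opening in cm, from 0 to 8.54. A call has 1 to 10 rows; each row shifts and turns the commanded pose from where the row before left it, along the tool's axes as they then stand; what a row does not reach is not made up. A row lasts 1/12 s, in which the tool goes at most 41.7 mm and 7.16 degrees, less where a joint would pass 70% of its speed; a pose out of reach is approached as far as the arm can. A call is refused whole if a number of a shift passes 4.17 or a number of a turn 0.125, either way. A call with a gripper value outside its range is refused whole. The fingers move at their own pace and stop on an object; "force" is the grip in N (left out, the last holds). Time passes only in rows, so rows that do not move let the fingers close. It gives the time, the measured TCP pose, the force and the opening at its end, in the units of the state.
- sense(): the state, without advancing time (a new reading comes with each control period).
- snapshot(name): name is "side" or "top"; returns the picture (400x640x3 uint8, red, green, blue); there is no depth.
- calibration(name): a dict with "camera_matrix" (3x3 intrinsics, pixels), "R" (3x3) and "t" (3): a world point X has camera coordinates R X + t. Camera axes: x right, y down, z forward; pixel columns grow to the right and rows downward; lengths in mm; the calibration is good to about 2 mm. A picture is of the moment at which its call begins. calibration takes no time and is no camera call.
- sign_off(): hands the job in, once; it reports no verdict.
The state is a dict: "time_s": time; "joint_pos": joint angles; "qvel": joint speeds; "effort": joint torques, N m; "tool_pos": TCP position; "eef_rot": TCP orientation; "ft_force": force on the tool from outside, world axes, zero at the start; "wrist_torque": the same for the moment, N m; "finger_gap": opening from 0.0 (shut) to 1.0 (fully open).
Only numpy, scipy, OpenCV 4.12 (cv2) and the standard library are available. Lean on these libraries where they do the work, as an engineer would, in place of code of your own. Each camera call takes 0.05 s, during which the arm holds its last target. There are 200 camera calls.

## Task

Lamp-test the amber hazard beacon before it goes over the counter: put the new battery (blue with a yellow band) upright and fully home in the pocket of the beacon's base, then set the amber lamp head squarely down on the collar with its two lugs through the collar's two gaps. Turn the head clockwise (seen from above), against the spring of its switch, to the test position half-way to the lock, where its white pointers stand at the red marks; do not go on into the lock click. It springs back if let go, so finish while still gripping the head and holding it there, and leave everything else on the bench where it is.

Things in the scene. Friction and masses are not known exactly. Their poses are not given: they have to be found in the camera images.
- beacon: Base of the beacon: yellow round housing (128 mm wide, 40 mm high) screwed on a steel plate (150 mm along own x, 130 mm along y, 8 mm thick) fixed to the bench. Origin: on its upright axis, at bench height; z up. Within the housing rises a black collar, 114 mm wide, flat top at z = 50 mm. A spring latch with a green nose stands at own +y, up to z = 60 mm.
- collar (a point): Centre of the collar's mouth, 50 mm above the beacon's origin, same axes. Bore 87 mm; its 6 mm thick lip has two gaps, 17 mm wide and out to radius 52 mm, at own +x and -x. Marks on the shoulder round it, on both sides: white at the gaps (insert), red 40 deg clockwise of them (test), green 80 deg clockwise (lock). The head's green catches ride on the latch nose (the click) from about 75 deg.
- pocket (a point): Centre of the red floor of the battery pocket, 14 mm above the beacon's origin and 36 mm below the collar's top, same axes. The pocket is a rectangle 65 mm along own x and 25 mm along own y, 19 mm deep, in the grey block inside the collar; the top 7 mm of its walls slope outwards by 4 mm as a lead-in.
- switch (a joint): Sprung ring in the collar, turned clockwise (from above) by the head's lugs. 0 at rest, grows with the clockwise turn. The lugs take it along after about 0.09 rad of free play, so it reads 0.09 less than the head's turn from the gaps: 0.61 rad at the red test marks, about 1.2 where the lock click begins, 1.55 at its stop. Spring torque 0.06 N m at rest, 0.15 at test; it turns the head back.
- battery_center (a point): Centre of the new battery: blue block, yellow band, black top, 62 mm (own x) x 22 mm (own y) x 67 mm tall (own z), 130 g, upright on the bench; underside 33.5 mm below this point. Fits the pocket either way round, long side along the pocket's. When home this point is 47.5 mm above the beacon's origin and only the top 31 mm stand above the collar: grip across the 22 mm, near the top.
- head_grip (a point): Centre of the black grip bar on top of the amber lamp head: bar 64 mm long (own x), 18 mm thick (own y), 30 mm tall (15 mm above and below this point), white line along its top, standing on a flat cap 88 mm wide. The head stands mouth down on the bench, 280 g, 100 mm tall, its underside 85 mm below this point. Fully down on the collar, this point is 120 mm above the beacon's origin.
- head_mouth (a point): Centre of the head's underside, 85 mm below the bar's centre, same axes. Spigot 81 mm wide, 15 mm long, tapered foot, two lugs 11 mm wide out to radius 48 mm under the bar's ends (own +x and -x), either fits either gap. Skirt above it 102 mm wide, white pointers over the lugs; it rests on the collar when home, mouth 35 mm above the beacon's origin. Hollow 75 mm wide, 60 mm deep, goes over the battery.
- spent: Spent battery, same size, grey-brown, lying flat; not to be used. Origin: centre of one end face.
- red_lens: Spare red lens dome, 80 mm wide, 57 mm tall. Origin: centre of its underside.
- tape: Roll of black tape, 70 mm wide, 19 mm tall. Origin: centre of its underside.
- screwdriver: Screwdriver, 170 mm long, lying along its own x. Origin: underside of its middle.
- tin: Blue tin, 87 mm wide, 103 mm tall. Origin: centre of its underside.
- carton: Small carton 90 x 70 x 60 mm. Origin: centre of its underside.
- jar: Screw jar with a red lid, 60 mm wide, 80 mm tall. Origin: centre of its underside.
There are look-alikes about, which are no part of the job. Leave any purple or turquoise look-alike of the part that bears head_grip alone.

How it is judged (in metres and radians):
On the way, in this order (a step that is already met when the one before it is completed fails the run):
1. the new battery stands upright, fully home and square in the base's pocket, and has been let go (z of battery_center in the frame of beacon between 0.044 and 0.0505 m and horizontal distance between battery_center and beacon below 0.004 m and angle between battery_center's own z axis and vertical below 0.06 rad and angle between the x axis of battery_center and the x axis of beacon, either way round below 0.12 rad and contact force between the fingers and battery below 0.2 N), for 0.2 s.
2. the lamp head is fully down on the collar, lugs through the gaps, over the battery (z of head_grip in the frame of beacon between 0.115 and 0.1235 m and horizontal distance between head_grip and beacon below 0.006 m and angle between head_grip's own z axis and vertical below 0.06 rad), for 0.1 s.
At the end, for the whole second after the job is handed in: Battery home and square in its pocket (within 4 mm, tilt 0.06, yaw 0.12 rad); head fully down (within 3.5 mm in height, 6 mm of the axis, tilt under 0.06 rad); switch still, between 0.42 and 0.82 rad (pointers within about 11 deg of the red marks); fingers grip it with over 3 N (all of step 2 and z of battery_center in the frame of beacon between 0.044 and 0.0505 m and horizontal distance between battery_center and beacon below 0.004 m and angle between battery_center's own z axis and vertical below 0.06 rad and angle between the x axis of battery_center and the x axis of beacon, either way round below 0.12 rad and value of joint switch between 0.42 and 0.82 rad and velocity of joint switch between -0.1 and 0.1 rad/s and contact force between the fingers and head above 3 N); the arm keeps its last pose, push and grip.
It fails at once if the head is turned on into the lock click (switch past 1.15 rad) (value of joint switch above 1.15 rad).
It fails at once if a bystander (spent battery, red lens, tape, screwdriver, tin, carton or jar) is pushed more than 25 mm away (distance of any of spent, red_lens, tape, screwdriver, tin, carton, jar from where it was at the start of the episode above 0.025 m).
It also fails if it takes over 70 s, if anything falls off the work surface, if the arm or the gripper's body presses on something with over 40 N, if the wrist force passes 120 N, or if a joint passes its speed limit or range.

## Working session

There is one attempt and no reset: what is moved stays moved. The work goes in short steps, Python scripts to look and compute and a tool call to move; the robot and the scene stay as the last step left them, time stands still between calls to the robot, and variables do not carry over. Pictures are saved under pics/ and viewed, about 8 in all and at most 12, crops included, and the job is handed in when it is done.

Besides the shell and the picture viewer there is one more tool, called after "Call:" as a command line: name --argument value ..., lists and objects as JSON in quotes. play_rows: Moves the arm, as the interface text tells. Its arguments: {"type":"object","properties":{"rows":{"type":"string"},"force":{"type":"number"}},"required":["rows"]}

```bash
mkdir -p pics; ls
python3 - <<'E'
from bench import *
import cv2,numpy as np
for n in("side","top"):
    cv2.imwrite(f"pics/{n}0.png",snapshot(n)[:,:,::-1]); c=calibration(n); print(n,{k:np.round(v,4).tolist() for k,v in c.items()})
print(sense())
E
```

```text
pics
side {'camera_matrix': [[379.3432, 0.0, 318.7445], [0.0, 379.3432, 203.6751], [0.0, 0.0, 1.0]], 'R': [[0.9813, -0.1922, 0.0109], [-0.1284, -0.6953, -0.7072], [0.1435, 0.6926, -0.7069]], 't': [-500.6687, 114.9853, 1019.0405]}
top {'camera_matrix': [[491.6769, 0.0, 327.8373], [0.0, 491.6769, 190.5598], [0.0, 0.0, 1.0]], 'R': [[-0.025, -0.9997, 0.0066], [-0.982, 0.0233, -0.1874], [0.1872, -0.0112, -0.9823]], 't': [3.0118, 500.3523, 1402.8482]}
{'time_s': 0.1, 'joint_pos': array([-1.43321944e+00,  2.17712566e-01,  1.61482086e+00,  3.46262904e-05,
        1.31130780e+00, -1.12176643e-01]), 'qvel': array([ 0.00062923, -0.00161341, -0.00430639,  0.00136867, -0.00273866,
       -0.00078434]), 'effort': array([-8.01208607e-04, -3.98075366e+01, -3.04969025e+01, -1.66047548e-04,
        4.26548897e-03,  1.74142428e-05]), 'tool_pos': array([ 154.46692531, -605.22833172,  403.45277991]), 'eef_rot': array([-1.12440574e-03,  9.92212952e-01,  1.24547955e-01,  2.44900905e-06]), 'ft_force': array([-0.02912611, -0.11184899,  0.12718107]), 'wrist_torque': array([-0.0162319 , -0.03582931, -0.0499971 ]), 'finger_gap': 1.000289479018486}
```

View pics/top0.png

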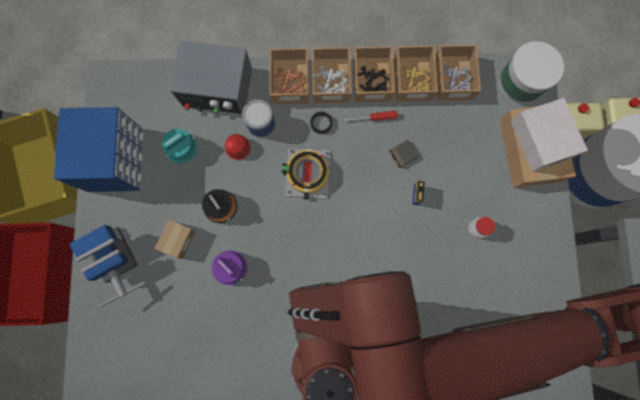

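View pics/side0.png

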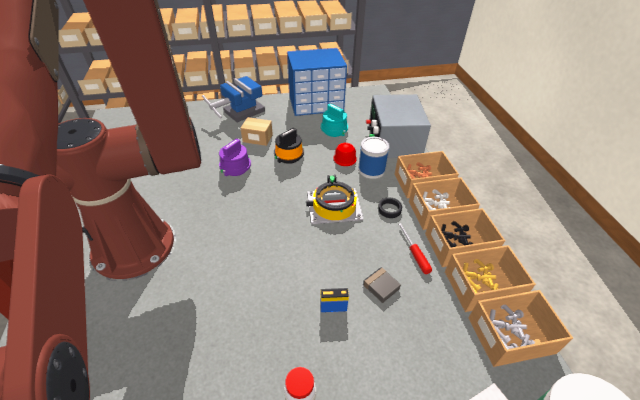

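The top view shows the beacon at about (307,172), the battery at (419,193) and the amber head at (219,206). In the side view they are at (335,203), (334,300) and (289,147). Next I'll zoom in on these.

```bash
cat > h.py <<'E'
from bench import *
import cv2,numpy as np
def on_plane(n,uv,z):
    c=calibration(n);K,R,t=map(np.array,(c["camera_matrix"],c["R"],c["t"]))
    C=-R.T@t; d=R.T@np.linalg.inv(K)@np.array([*uv,1.]); return C+d*(z-C[2])/d[2]
def proj(n,X):
    c=calibration(n);K,R,t=map(np.array,(c["camera_matrix"],c["R"],c["t"])); p=K@(R@np.array(X,float)+t); return p[:2]/p[2]
def crop(im,cu,cv,w,h,s):
    a=im[cv-h//2:cv+h//2,cu-w//2:cu+w//2,::-1]; a=cv2.resize(a,None,fx=s,fy=s,interpolation=cv2.INTER_CUBIC)
    for i in range(0,w,10):
        cv2.line(a,(i*s,0),(i*s,8 if (cu-w//2+i)%50 else 16),(0,0,255),1)
    for i in range(0,h,10): cv2.line(a,(0,i*s),(8 if (cv-h//2+i)%50 else 16,i*s),(0,0,255),1)
    cv2.putText(a,f"{cu-w//2},{cv-h//2}",(12,28),0,.45,(0,0,255),1); return a
def state():
    s=sense(); w,x,y,z=s["eef_rot"]
    X=np.array([1-2*(y*y+z*z),2*(x*y+w*z)]); 
    print("t",round(s["time_s"],2),"tcp",np.round(s["tool_pos"],1),"toolx yaw",round(np.arctan2(X[1],X[0]),4),"q",np.round(s["joint_pos"],2),"F",np.round(s["ft_force"],1),"M",np.round(s["wrist_torque"],2),"gap",round(s["finger_gap"]*85.4,1)); return s
E
python3 - <<'E'
from h import *
T=cv2.cvtColor(cv2.imread("pics/top0.png"),4);S=cv2.cvtColor(cv2.imread("pics/side0.png"),4)
P=[crop(T,307,172,60,60,5),crop(T,419,193,50,60,5),crop(T,219,206,50,60,5)]
Q=[crop(S,335,203,60,60,5),crop(S,334,300,50,60,5),crop(S,289,147,50,60,5)]
cv2.imwrite("pics/c1.png",np.vstack([np.hstack(P),np.hstack(Q)]))
E
```

```text
(no output)
```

View pics/c1.png

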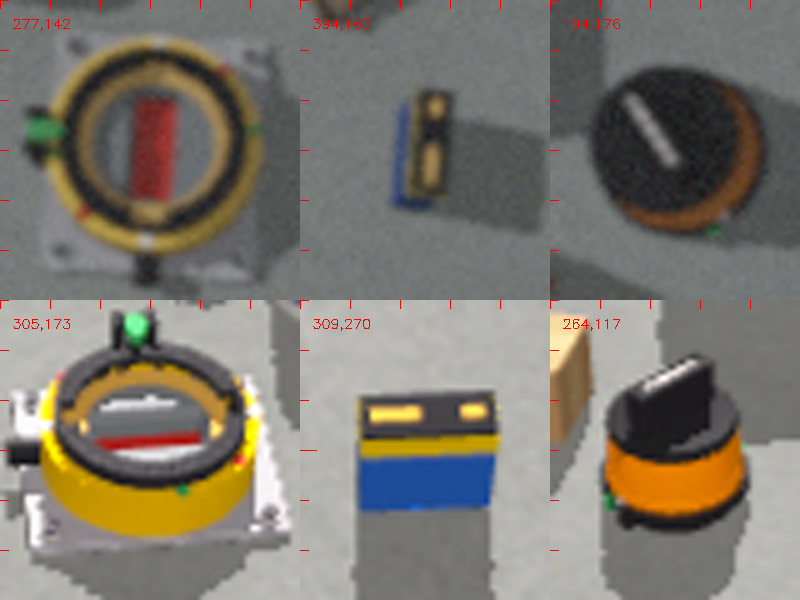

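The zoom shows the collar ring centred at about (307.5,170) in top, with its white marks near vertical. The battery's long side is also near vertical. The head's white line runs from (209.6,195) to (219,209). I'll refine these by fitting wireframes to the image gradients in both cameras.

```bash
cat >> h.py <<'E'
from scipy.ndimage import map_coordinates
from scipy.optimize import minimize
def seg(a,b,n=60): return np.linspace(a,b,n)
def circ(r,z,n=120):
    a=np.linspace(0,2*np.pi,n); return np.c_[r*np.cos(a),r*np.sin(a),0*a+z]
def rect(lx,ly,z):
    c=[np.array([sx*lx/2,sy*ly/2,z]) for sx,sy in((1,1),(1,-1),(-1,-1),(-1,1))]
    return np.vstack([seg(c[i],c[(i+1)%4]) for i in range(4)])
def grad(im,s=0.8):
    im=cv2.GaussianBlur(im.astype(np.float32),(0,0),s)
    gx=cv2.Sobel(im,cv2.CV_32F,1,0);gy=cv2.Sobel(im,cv2.CV_32F,0,1); return np.sqrt((gx**2+gy**2).sum(2))**.5
def fit(views,pts,x0,dz=0,yaw=True):
    """views {name:image}; pts Nx3 model; best x,y,yaw"""
    G={n:grad(i) for n,i in views.items()};Cs={n:calibration(n) for n in views}
    def cost(p):
        c,s=np.cos(p[2]),np.sin(p[2]);W=np.c_[pts[:,0]*c-pts[:,1]*s+p[0],pts[:,0]*s+pts[:,1]*c+p[1],pts[:,2]+dz];v=0
        for n in G:
            k=Cs[n];q=(W@np.array(k["R"]).T+k["t"])@np.array(k["camera_matrix"]).T;q=q[:,:2]/q[:,2:]
            g=map_coordinates(G[n],[q[:,1],q[:,0]],order=1);v-=g.mean()
        return v
    best=None
    for dx in(-6,0,6):
        for dy in(-6,0,6):
            for da in ((-.08,0,.08) if yaw else (0,)):
                f=(lambda p:cost(p)) if yaw else (lambda p:cost([p[0],p[1],x0[2]]))
                i=np.array([x0[0]+dx,x0[1]+dy,x0[2]+da])[:3 if yaw else 2]
                r=minimize(f,i,method="Nelder-Mead",options=dict(initial_simplex=np.vstack([i]+[i+d for d in np.diag([3,3,.05])[:len(i),:len(i)]])))
                if best is None or r.fun<best.fun: best=r
    return np.round(best.x,3),round(best.fun,2)
BAT=rect(62,22,67); BEA=np.vstack([circ(57,50),circ(43.5,50),circ(64,40)])
HEAD=np.vstack([rect(64,18,100)]);
E
python3 - <<'E'
from h import *
V={n:cv2.imread(f"pics/{n}0.png")[:,:,::-1] for n in("top","side")}
def px(n,x,y,ox,oy,cx,cy): return ((x-cx+.5)/5-.5+ox,(y-cy+.5)/5-.5+oy)
tb=lambda x,y,z:on_plane("top",px("top",x,y,277,142,0,0),z)
sb=lambda x,y,z:on_plane("side",px("side",x,y,305,173,0,300),z)
print("white",tb(160,42,40)[:2],tb(148,242,40)[:2],"red",tb(223,70,40)[:2],tb(83,212,40)[:2])
print("side red",sb(62,377,40)[:2],sb(238,458,40)[:2])
a,b=tb(148,242,40),tb(160,42,40);print("yaw white",np.arctan2(*(b-a)[1::-1]))
a,b=tb(83,212,40),tb(223,70,40);print("yaw red",np.arctan2(*(b-a)[1::-1])+np.radians(40))
a,b=sb(62,377,40),sb(238,458,40);print("yaw red side",np.arctan2(*(b-a)[1::-1]))
th=lambda x,y,z:on_plane("top",px("",x,y,194,176,550,0),z)
sh=lambda x,y,z:on_plane("side",px("",x,y,264,117,550,300),z)
H=[]
for f,l in((th,((675,165),(628,95))),(sh,((640,390),(702,358)))):
    a,b=(f(*q,100) for q in l);H.append([*((a+b)/2)[:2],np.arctan2(*(b-a)[1::-1])]);print("head",a[:2],b[:2],H[-1])
bt=(tb(148,242,40)+tb(160,42,40))/2
q=on_plane("top",(420.2,191.8),67);print("bat",q)
for nm,m,x0,yw in(("beacon",BEA,[*bt[:2],-.04],False),("bat",BAT,[*q[:2],-.1],True),("head",HEAD,H[0],True)):
    for vs in(("top",),("side",),("top","side")): print(nm,vs,*fit({n:V[n] for n in vs},m,x0,yaw=yw))
E
```

```text
white [627.33119121  45.52425228] [504.87724747  54.80372567] red [609.05142506   7.98934283] [523.94073511  93.09565334]
side red [523.15294901  95.36917188] [609.26844035  10.03898818]
yaw white -0.07563473740635027
yaw red -0.08724073405965826
yaw red side -0.7808176911912327
head [445.83392135 300.26594153] [486.5698647  327.49531237] [np.float64(466.2018930265539), np.float64(313.880626951753), np.float64(0.5892265232055593)]
head [446.25658474 301.00664911] [490.84047924 329.9699845 ] [np.float64(468.5485319914436), np.float64(315.4883168016096), np.float64(0.5761198031307048)]
bat [ 486.46078932 -277.65771233   67.        ]
beacon ('top',) [563.766  50.433] -15.71
beacon ('side',) [567.249  55.425] -18.16
beacon ('top', 'side') [564.563  50.679] -33.48
bat ('top',) [ 4.77672e+02 -2.70322e+02 -3.23000e-01] -13.61
bat ('side',) [ 4.89524e+02 -2.79251e+02 -1.51000e-01] -21.33
bat ('top', 'side') [ 4.89503e+02 -2.78831e+02 -1.57000e-01] -33.37
head ('top',) [451.817 300.915   0.686] -12.92
head ('side',) [455.231 305.818   0.571] -18.81
head ('top', 'side') [450.295 302.031   0.612] -31.26
```

Call:
play_rows --rows "3.4 -2 0 0 8.54;3.4 -2 0 0 8.54;3.4 -2 0 0 8.54;3.4 -2 0 0 8.54;3.4 -2 0 0 8.54;3.4 -2 0 0 8.54;3.4 -2 0 0 8.54;3.4 -2 0 0 8.54;3.4 -2 0 0 8.54;3.4 -2 0 0 8.54"

```text
time_s: 0.93
tool_pos: [435.4, -325.9, 404.3]
eef_rot: [-0.0, 0.992, 0.125, -0.0]
ft_force: [0.2, -1.0, -0.2]
finger_gap: 1.0
```

Call:
play_rows --rows "3 -1.7 0 0 8.54;3 -1.7 0 0 8.54;0 0 2 0.1 8.54;0 0 2 0.1 8.54;0 0 2 0.1 8.54;0 0 2 0.1 8.54;0 0 0 0 8.54"

```text
time_s: 1.52
tool_pos: [482.4, -278.3, 319.3]
eef_rot: [-0.003, 0.997, -0.076, -0.004]
ft_force: [-0.7, 0.2, -0.7]
finger_gap: 1.0
```

```bash
cat >> h.py <<'E'
def to(x,y,z,yaw):
    s=state(); w,a,b,c=s["eef_rot"]; Y=np.arctan2(2*(a*b+w*c),1-2*(b*b+c*c)); d=np.array([x,y,z])-s["tool_pos"]
    turn=(Y-yaw+np.pi/2)%np.pi-np.pi/2
    print("shift cm (turn last)",np.round([(d[0]*np.cos(Y)+d[1]*np.sin(Y))/10,(d[0]*np.sin(Y)-d[1]*np.cos(Y))/10,-d[2]/10],2),"turn",round(turn,3))
E
python3 -c "
from h import *
to(488,-279,207,-.145)"
```

```text
t 1.52 tcp [ 482.4 -278.3  319.3] toolx yaw -0.1514 q [-0.65  0.17  1.84 -0.    1.14  1.07] F [-0.7  0.2 -0.7] M [0.05 0.   0.01] gap 85.4
shift cm (turn last) [ 0.56 -0.02 11.23] turn -0.006
```

Call:
play_rows --rows "0.28 0 3 0 8.54;0.28 0 3 0 8.54;0 0 3 0 8.54;0 0 2.2 0 8.54;0 0 0 0 8.54;0 0 0 0 0;0 0 0 0 0;0 0 0 0 0;0 0 0 0 0;0 0 0 0 0" --force 40

```text
time_s: 2.35
tool_pos: [490.5, -281.4, 214.6]
eef_rot: [0.001, 0.997, -0.075, 0.001]
ft_force: [-0.0, -0.5, -0.1]
finger_gap: 0.303
```

Call:
play_rows --rows "0 0 0 0 0;0 0 0 0 0;0 0 0 0 0"

```text
time_s: 2.6
tool_pos: [490.5, -281.3, 214.5]
eef_rot: [0.001, 0.997, -0.075, 0.001]
ft_force: [-0.4, 0.5, 7.5]
finger_gap: 0.25
```

```bash
python3 -c "
from h import *
state()
a=crop(snapshot('top'),419,193,80,80,5);b=crop(snapshot('side'),334,290,80,80,5)
cv2.imwrite('pics/c2.png',np.hstack([a,b]))"
```

```text
t 2.6 tcp [ 490.5 -281.3  214.5] toolx yaw -0.15 q [-0.64  0.33  1.87  0.    0.94  1.08] F [-0.4  0.5  7.5] M [0.12 0.13 0.04] gap 21.4
```

View pics/c2.png

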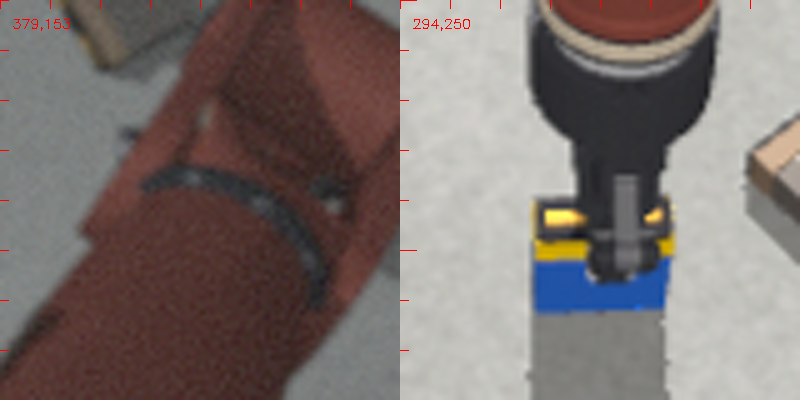

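The side view shows the battery gripped upright, unmoved at columns 320.6 to 347.6. The finger is at about column 418.6, slightly right of the battery's middle. I'll check that offset by projection.

```bash
python3 -c "
from h import *
for z in(37,59.5,67,120): print(z,proj('side',[490.5,-281.3,z]),proj('side',[490.5-25*.15,-281.3-25*.99,z]))
print([on_plane('side',p,0)[:2] for p in ((320.7,311.6),(347.3,311.4))])
V={n:cv2.imread(f'pics/{n}0.png')[:,:,::-1] for n in('top','side')}
c,s=np.cos(-.15),np.sin(-.15)
for X in(488,484,480):
  print(X,[np.round(proj('side',[X+a*c-b*s,-279+a*s+b*c,z]),1).tolist() for a,b,z in((-31,11,67),(31,11,67),(31,-11,67),(-31,-11,67),(-31,-11,0),(31,-11,0))])
  print([np.round(proj('top',[X+a*c-b*s,-279+a*s+b*c,67]),1).tolist() for a,b in((31,11),(31,-11),(-31,-11),(-31,11))])
"
```

```text
37 [334.09070616 300.39669658] [334.89036248 310.29388384]
59.5 [334.48588059 295.12143626] [335.30914019 305.09548286]
67 [334.62090274 293.31899928] [335.45230152 303.31838261]
120 [335.62545502 279.90903529] [336.5186011  290.08211786]
[array([ 459.41070146, -283.16509346]), array([ 520.8340934 , -294.28684422])]
488 [[319.2, 288.8], [346.6, 287.9], [347.6, 296.5], [319.7, 297.4], [319.3, 312.7], [345.7, 311.8]]
[[417.8, 180.5], [425.3, 181.4], [423.4, 202.2], [415.9, 201.2]]
484 [[317.5, 289.1], [344.9, 288.2], [345.8, 296.8], [317.9, 297.7], [317.6, 313.0], [344.1, 312.0]]
[[417.9, 181.8], [425.4, 182.7], [423.5, 203.5], [416.0, 202.6]]
480 [[315.8, 289.4], [343.2, 288.5], [344.1, 297.1], [316.1, 298.0], [316.0, 313.2], [342.4, 312.3]]
[[418.0, 183.1], [425.5, 184.1], [423.6, 204.9], [416.1, 203.9]]
```

Call:
play_rows --rows "0 0 -2 0 0;0 0 -3 0 0;0 0 -3 0 0;0 0 -2 0 0;0 0 0 0 0"

```text
time_s: 3.12
tool_pos: [491.5, -282.1, 318.3]
eef_rot: [0.003, 0.997, -0.075, 0.004]
ft_force: [1.1, -0.5, -0.8]
finger_gap: 0.252
```

Call:
play_rows --rows "0.1 -2 0 0 0;0.25 -3.5 0 0 0;0.3 -4 0 0 0;0.3 -4 0 0 0;0.3 -4 0 0 0;0.3 -4 0 0 0;0.3 -4 0 0 0;0.3 -3.5 0 0 0;0.2 -2 0 0 0;0.1 -1 0 0 0"

```text
time_s: 3.95
tool_pos: [561.4, 34.8, 310.9]
eef_rot: [-0.0, 0.997, -0.073, -0.001]
ft_force: [-0.0, -1.0, -1.4]
finger_gap: 0.252
```

Call:
play_rows --rows "0.2 -1 0 -0.03 0;0.1 -0.5 0 -0.03 0;0 0 0 0 0;0 0 0 0 0;0 0 0 0 0;0 0 0 0 0"

```text
time_s: 4.45
tool_pos: [566.9, 45.2, 312.7]
eef_rot: [0.0, 0.999, -0.046, -0.0]
ft_force: [0.1, -0.5, -1.3]
finger_gap: 0.25
```

```bash
python3 -c "
from h import *
to(568.2,49,290,-.084)
t=snapshot('top');s=snapshot('side');cv2.imwrite('pics/top3.png',t[:,:,::-1]);cv2.imwrite('pics/side3.png',s[:,:,::-1])
a=crop(t,307,172,80,100,5);b=crop(s,335,183,80,100,5)
cv2.imwrite('pics/c3.png',np.hstack([a,b]))"
```

```text
t 4.45 tcp [566.9  45.2 312.7] toolx yaw -0.0918 q [-0.04  0.2   1.82 -0.    1.12  1.62] F [ 0.1 -0.5 -1.3] M [0.01 0.   0.02] gap 21.4
shift cm (turn last) [ 0.1  -0.39  2.27] turn -0.008
```

View pics/c3.png

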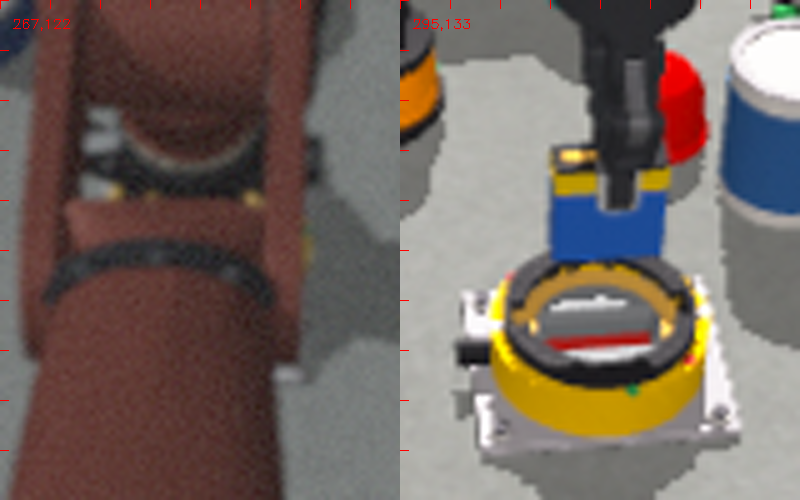

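The held battery appears over the collar, with its front-bottom edge at about (325–347, 184). I'll fit both objects in this side view and overlay the result.

```bash
cat >> h.py <<'E'
FRONT=np.vstack([seg(np.array([-31,-11,0]),np.array([31,-11,0])),seg(np.array([-31,-11,0]),np.array([-31,-11,60]),40),seg(np.array([31,-11,0]),np.array([31,-11,55]),40)])
def place(p,m,dz=0):
    c,s=np.cos(p[2]),np.sin(p[2]); return np.c_[m[:,0]*c-m[:,1]*s+p[0],m[:,0]*s+m[:,1]*c+p[1],m[:,2]+dz]
def overlay(a,n,W,cu,cv,w,h,s,col):
    for X in W:
        u,v=proj(n,X); cv2.circle(a,(int((u-cu+w//2+.5)*s),int((v-cv+h//2+.5)*s)),0,col,-1)
E
python3 - <<'E'
from h import *
S=cv2.imread("pics/side3.png")[:,:,::-1]; S0=cv2.imread("pics/side0.png")[:,:,::-1]; T0=cv2.imread("pics/top0.png")[:,:,::-1]
f,c=fit({"side":S},FRONT,[567,49,-.09],dz=98);print("held",f,c)
print("bench front",fit({"side":S0},FRONT,[490,-279,-.15]))
for nm,m in(("57",circ(57,50)),("43",circ(43.5,50)),("64",circ(64,40)),("two",np.vstack([circ(57,50),circ(43.5,50)]))):
    print(nm,"side",*fit({"side":S0},m,[566,52,-.083],yaw=False),"top",*fit({"top":T0},m,[566,52,-.083],yaw=False))
a=crop(S,335,193,80,80,7);b=a.copy()
overlay(b,"side",place(f,FRONT,98),335,193,80,80,7,(0,255,0))
overlay(b,"side",place([566,52.5,-.083],np.vstack([circ(57,50),circ(43.5,50),rect(150,130,8),rect(65,25,14)])),335,193,80,80,7,(255,0,255))
cv2.imwrite("pics/c4.png",b)
E
```

```text
held [ 5.65898e+02  4.71610e+01 -1.81000e-01] -20.22
bench front (array([ 4.89605e+02, -2.77340e+02, -1.39000e-01]), np.float64(-19.76))
57 side [564.041  42.154] -21.23 top [564.668  50.638] -17.88
43 side [579.997  45.958] -18.85 top [564.968  50.145] -15.84
64 side [568.996  57.106] -19.97 top [560.309  50.14 ] -14.79
two side [564.135  42.594] -19.46 top [564.83   50.415] -16.85
```

View pics/c4.png

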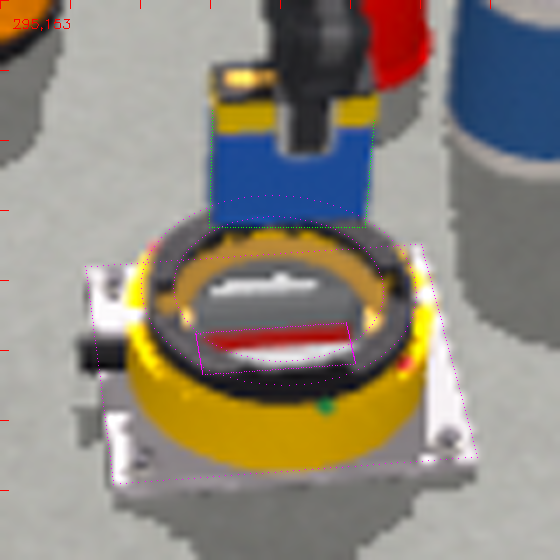

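Call:
play_rows --rows "0.1 -0.4 1 -0.01 0;0 0 1.5 0 0;0 0 1.5 0 0;0 0 1.5 0 0;0 0 0.5 0 0;0 0 0 0 0;0 0 0 0 0"

```text
time_s: 5.13
tool_pos: [568.3, 50.3, 252.4]
eef_rot: [-0.0, 0.999, -0.04, -0.0]
ft_force: [0.2, 0.3, -0.8]
finger_gap: 0.252
```

Call:
play_rows --rows "0 0 0.2 0 0;0 0 0.2 0 0;0 0 0.2 0 0;0 0 0 0 0"

```text
time_s: 5.47
tool_pos: [568.4, 50.2, 246.8]
eef_rot: [0.0, 0.999, -0.04, 0.0]
ft_force: [-0.4, -0.9, -1.2]
finger_gap: 0.248
```

Call:
play_rows --rows "0 0 0.2 0 0;0 0 0.2 0 0;0 0 0 0 0"

```text
time_s: 5.72
tool_pos: [568.1, 50.2, 242.3]
eef_rot: [0.0, 0.999, -0.04, -0.0]
ft_force: [-0.8, -0.2, -1.6]
finger_gap: 0.252
```

Call:
play_rows --rows "0 0 0.2 0 0;0 0 0.2 0 0;0 0 0 0 0"

```text
time_s: 5.97
tool_pos: [568.3, 49.8, 238.6]
eef_rot: [0.001, 0.999, -0.04, -0.0]
ft_force: [-0.2, -3.1, -0.4]
finger_gap: 0.253
```

Call:
play_rows --rows "0 0 0.2 0 0;0 0 0.2 0 0;0 0 0 0 0"

```text
time_s: 6.22
tool_pos: [568.3, 49.8, 234.2]
eef_rot: [0.001, 0.999, -0.04, 0.0]
ft_force: [-0.5, -3.8, -2.2]
finger_gap: 0.248
```

```bash
python3 -c "
from h import *
state()"
```

```text
t 6.22 tcp [568.3  49.8 234.2] toolx yaw -0.0802 q [-0.04  0.31  1.86 -0.    0.98  1.62] F [-0.5 -3.8 -2.2] M [-0.83 -0.01 -0.11] gap 21.1
```

Call:
play_rows --rows "0 0.05 0.2 0 0;0 0 0.2 0 0;0 0 0 0 0"

```text
time_s: 6.47
tool_pos: [568.3, 49.6, 230.2]
eef_rot: [0.0, 0.999, -0.04, 0.0]
ft_force: [0.3, -3.0, -2.1]
finger_gap: 0.248
```

Call:
play_rows --rows "0 0 0.1 0 0;0 0 0.1 0 0;0 0 0 0 0;0 0 0 0 0"

```text
time_s: 6.8
tool_pos: [568.3, 49.7, 228.6]
eef_rot: [0.0, 0.999, -0.04, 0.0]
ft_force: [-0.6, -3.7, -1.0]
finger_gap: 0.251
```

Call:
play_rows --rows "0 0 0.1 0 0;0 0 0.1 0 0;0 0 0 0 0;0 0 0 0 0"

```text
time_s: 7.13
tool_pos: [568.5, 49.7, 228.5]
eef_rot: [0.0, 0.999, -0.04, -0.0]
ft_force: [-5.0, -3.3, 9.2]
finger_gap: 0.25
```

Call:
play_rows --rows "0 0 0 0 4;0 0 0 0 4;0 0 0 0 4;0 0 0 0 4;0 0 0 0 4"

```text
time_s: 7.55
tool_pos: [568.2, 50.1, 226.4]
eef_rot: [-0.0, 0.999, -0.04, -0.0]
ft_force: [-1.2, -0.0, -0.3]
finger_gap: 0.465
```

Call:
play_rows --rows "0 0 -1 0 4.5;0 0 -2 0 4.5;0 0 -3 0 6;0 0 -3 0 6;0 0 -3 0 8.54;0 0 0 0 8.54"

```text
time_s: 8.05
tool_pos: [571.0, 49.8, 355.3]
eef_rot: [-0.0, 0.999, -0.04, 0.007]
ft_force: [1.9, -0.1, 0.8]
finger_gap: 0.955
```

Call:
play_rows --rows "-0.6 -1.2 0 0 8.54;-1.2 -2.6 0 0 8.54;-1.4 -3.1 0 0 8.54;-1.4 -3.1 0 0 8.54;-1.4 -3.1 0 0 8.54;-1.4 -3.1 0 0 8.54;-1.4 -3.1 0 0 8.54;-1.4 -3.1 0 0 8.54;-1.2 -2.2 0 0 8.54;-0.6 -1 0 0 8.54"

```text
time_s: 8.88
tool_pos: [466.6, 317.3, 345.2]
eef_rot: [0.0, 0.999, -0.038, -0.002]
ft_force: [0.2, -1.1, -1.2]
finger_gap: 1.004
```

Call:
play_rows --rows "0 0 0 -0.11 8.54;0 0 0 -0.11 8.54;0 0 0 -0.11 8.54;0 0 0 -0.11 8.54;0 0 0 -0.11 8.54;0 0 0 -0.11 8.54;0 0 0 0 8.54;0 0 0 0 8.54;0 0 0 0 8.54"

```text
time_s: 9.63
tool_pos: [469.0, 314.2, 346.1]
eef_rot: [0.0, 0.959, 0.285, -0.001]
ft_force: [-0.6, -0.3, -0.2]
finger_gap: 0.998
```

```bash
python3 -c "
from h import *
to(467.5,314.7,246,.583)
t=snapshot('top');s=snapshot('side');cv2.imwrite('pics/top5.png',t[:,:,::-1]);cv2.imwrite('pics/side5.png',s[:,:,::-1])
a=crop(t,307,172,64,100,6);b=crop(s,325,170,68,100,6)
cv2.imwrite('pics/c5.png',np.hstack([a,b]))"
```

```text
t 9.63 tcp [469.  314.2 346.1] toolx yaw 0.5772 q [ 0.47  0.15  1.81 -0.    1.19  1.46] F [-0.6 -0.3 -0.2] M [ 0.01  0.03 -0.01] gap 85.2
shift cm (turn last) [-0.1  -0.12 10.01] turn -0.006
```

View pics/c5.png

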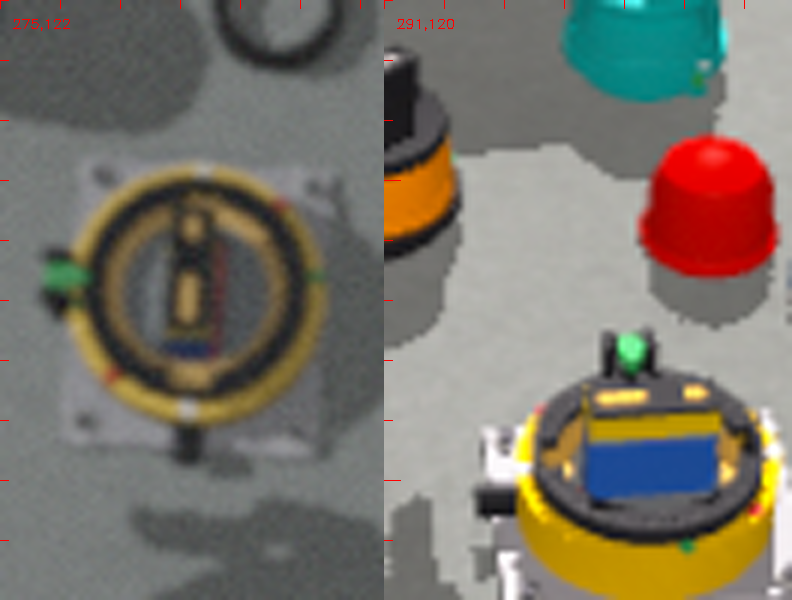

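The battery sits in the pocket, square and central in both views. Now I'll grip the head.

Call:
play_rows --rows "-0.1 -0.1 2 -0.005 8.54;0 0 3 0 8.54;0 0 3 0 8.54;0 0 1.5 0 8.54;0 0 0.4 0 8.54;0 0 0 0 8.54;0 0 0 0 8.54"

```text
time_s: 10.32
tool_pos: [468.4, 315.1, 248.6]
eef_rot: [-0.0, 0.958, 0.288, 0.001]
ft_force: [0.4, -0.3, 1.0]
finger_gap: 1.0
```

Call:
play_rows --rows "0 0 0 0 0;0 0 0 0 0;0 0 0 0 0;0 0 0 0 0;0 0 0 0 0;0 0 0 0 0;0 0 0 0 0;0 0 0 0 0" --force 60

```text
time_s: 10.98
tool_pos: [468.1, 314.9, 248.3]
eef_rot: [0.0, 0.958, 0.288, 0.0]
ft_force: [0.6, -0.3, 3.7]
finger_gap: 0.199
```

```bash
python3 -c "
from h import *
to(467.5,314.7,246,.583)
V={n:cv2.imread(f'pics/{n}5.png')[:,:,::-1] for n in('top','side')}
for vs in(('top',),('side',)):
  for dz in(14,): print('bat home',vs,fit({n:V[n] for n in vs},BAT,[566,51,-.083],dz=dz))
print(on_plane('side',(285.8,0),0)[:1])
"
```

```text
t 10.98 tcp [468.1 314.9 248.3] toolx yaw 0.5847 q [ 0.47  0.27  1.87 -0.    1.    1.45] F [ 0.6 -0.3  3.7] M [-0.15  0.05 -0.05] gap 17.0
shift cm (turn last) [-0.06 -0.02  0.23] turn 0.002
bat home ('top',) (array([ 5.69709e+02,  9.22680e+01, -4.81000e-01]), np.float64(-15.37))
bat home ('side',) (array([ 5.81184e+02,  2.81700e+01, -2.57000e-01]), np.float64(-20.94))
[672.69934124]
```

Call:
play_rows --rows "0 0 -1 0 0;0 0 -2.5 0 0;0 0 -3 0 0;0 0 -3 0 0;0 0 -1.5 0 0;0 0 0 0 0"

```text
time_s: 11.48
tool_pos: [469.0, 315.6, 362.4]
eef_rot: [-0.001, 0.958, 0.288, 0.004]
ft_force: [0.8, 0.9, -3.4]
finger_gap: 0.196
```

Call:
play_rows --rows "-0.3 1.2 0 0 0;-0.6 2.6 0 0 0;-0.8 3.4 0 0 0;-0.8 3.5 0 0 0;-0.8 3.5 0 0 0;-0.8 3.5 0 0 0;-0.8 3.5 0 0 0;-0.8 3.4 0 0 0;-0.5 2 0 0 0;-0.2 0.9 0 0 0"

```text
time_s: 12.32
tool_pos: [565.9, 46.5, 354.6]
eef_rot: [-0.0, 0.958, 0.287, -0.003]
ft_force: [-0.4, 0.4, -3.7]
finger_gap: 0.197
```

Call:
play_rows --rows "0 0 0 0.11 0;0 0 0 0.11 0;0 0 0 0.11 0;0 0 0 0.11 0;0 0 0 0.11 0;0 0 0 0.11 0;0 0 0 0 0;0 0 0 0 0;0 0 0 0 0"

```text
time_s: 13.07
tool_pos: [565.7, 50.4, 356.4]
eef_rot: [-0.0, 0.999, -0.036, -0.001]
ft_force: [1.1, -0.1, -3.4]
finger_gap: 0.199
```

```bash
python3 -c "
from h import *
to(566.5,50.3,348,-.082)
t=snapshot('top');s=snapshot('side');cv2.imwrite('pics/top6.png',t[:,:,::-1]);cv2.imwrite('pics/side6.png',s[:,:,::-1])
a=crop(s,330,165,80,100,6)
x,y,z=sense()['tool_pos']; h=[x,y,-.082]; dz=z-248.3
print(dz)
lug=lambda r,zz:np.vstack([seg(np.array([sx*r,-5.5,zz]),np.array([sx*r,5.5,zz]),20) for sx in(-1,1)])
overlay(a,'side',place(h,np.vstack([circ(51,15),circ(40.5,0),circ(44,70),rect(64,18,100),lug(48,0)]),dz),330,165,80,100,6,(0,255,0))
overlay(a,'side',place([566,52.5,-.083],np.vstack([circ(57,50)])),330,165,80,100,6,(255,0,255))
cv2.imwrite('pics/c6.png',a)"
```

```text
t 13.07 tcp [565.7  50.4 356.4] toolx yaw -0.0726 q [-0.03  0.14  1.79  0.    1.21  1.61] F [ 1.1 -0.1 -3.4] M [-0.   -0.05 -0.04] gap 17.0
shift cm (turn last) [ 0.08 -0.    0.84] turn 0.009
108.74855457706241
```

View pics/c6.png

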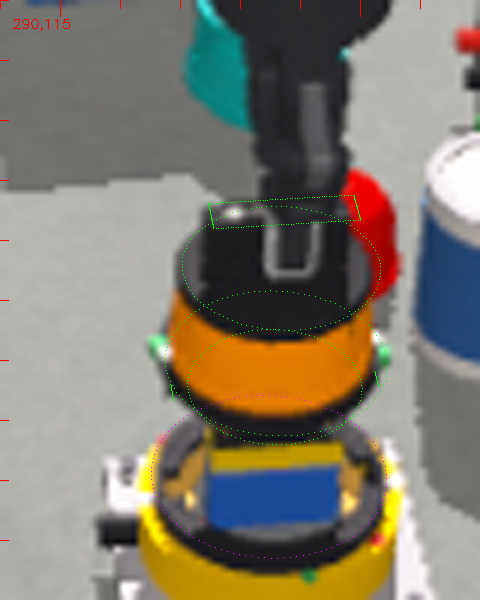

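Call:
play_rows --rows "0.15 0 1 0.009 0;0 0 1 0 0;0 0 1 0 0;0 0 0.8 0 0;0 0 0.8 0 0;0 0 0.4 0 0;0 0 0 0 0;0 0 0 0 0"

```text
time_s: 13.83
tool_pos: [567.7, 50.0, 307.3]
eef_rot: [-0.0, 0.999, -0.042, -0.0]
ft_force: [0.8, -0.4, -3.0]
finger_gap: 0.2
```

Call:
play_rows --rows "0 0 0.2 0 0;0 0 0.2 0 0;0 0 0.2 0 0;0 0 0.2 0 0;0 0 0 0 0;0 0 0 0 0"

```text
time_s: 14.33
tool_pos: [567.6, 50.1, 299.5]
eef_rot: [-0.0, 0.999, -0.042, -0.0]
ft_force: [1.0, -0.5, -3.3]
finger_gap: 0.198
```

Call:
play_rows --rows "0 0 0.2 0 0;0 0 0.2 0 0;0 0 0 0 0;0 0 0 0 0"

```text
time_s: 14.67
tool_pos: [567.6, 50.1, 295.4]
eef_rot: [-0.0, 0.999, -0.042, -0.0]
ft_force: [-0.2, -0.9, -3.7]
finger_gap: 0.193
```

Call:
play_rows --rows "0 0 0.15 0 0;0 0 0.15 0 0;0 0 0 0 0;0 0 0 0 0"

```text
time_s: 15.0
tool_pos: [567.7, 50.1, 292.5]
eef_rot: [0.0, 0.999, -0.042, -0.0]
ft_force: [-0.2, -0.4, -3.1]
finger_gap: 0.194
```

Call:
play_rows --rows "0 0 0.2 0 0;0 0 0.2 0 0;0 0 0.2 0 0;0 0 0 0 0;0 0 0 0 0"

```text
time_s: 15.42
tool_pos: [567.6, 50.0, 286.3]
eef_rot: [0.0, 0.999, -0.042, -0.0]
ft_force: [-0.5, -0.5, -3.3]
finger_gap: 0.203
```

Call:
play_rows --rows "0 0 0.1 0 0;0 0 0.1 0 0;0 0 0.1 0 0;0 0 0 0 0;0 0 0 0 0"

```text
time_s: 15.83
tool_pos: [567.8, 50.0, 283.7]
eef_rot: [0.0, 0.999, -0.042, 0.0]
ft_force: [-0.2, -1.3, -3.2]
finger_gap: 0.199
```

Call:
play_rows --rows "0 0 0.1 0 0;0 0 0.1 0 0;0 0 0 0 0;0 0 0 0 0"

```text
time_s: 16.17
tool_pos: [568.0, 49.9, 283.5]
eef_rot: [0.0, 0.999, -0.042, -0.0]
ft_force: [-4.7, -1.5, 5.5]
finger_gap: 0.198
```

```bash
python3 -c "
from h import *
state()"
```

```text
t 16.17 tcp [568.   49.9 283.5] toolx yaw -0.0841 q [-0.04  0.24  1.84 -0.    1.07  1.62] F [-4.7 -1.5  5.5] M [-0.21  0.64  0.03] gap 16.9
```

Call:
play_rows --rows "0 0 0 0.05 0;0 0 0 0.05 0;0 0 0 0.05 0;0 0 0 0.05 0;0 0 0 0.05 0;0 0 0 0.05 0;0 0 0 0 0;0 0 0 0 0" --force 80

```text
time_s: 16.83
tool_pos: [568.2, 50.0, 283.6]
eef_rot: [0.0, 0.982, -0.191, 0.001]
ft_force: [-3.8, -1.3, 6.6]
finger_gap: 0.19
```

```bash
python3 -c "
from h import *
state()"
```

```text
t 16.83 tcp [568.2  50.  283.6] toolx yaw -0.3836 q [-0.04  0.24  1.84 -0.    1.07  1.92] F [-3.8 -1.3  6.6] M [-0.23  0.51  0.06] gap 16.2
```

Call:
play_rows --rows "0 0 0 0.05 0;0 0 0 0.05 0;0 0 0 0.05 0;0 0 0 0.05 0;0 0 0 0.05 0;0 0 0 0.05 0;0 0 0 0.05 0;0 0 0 0.05 0;0 0 0 0 0;0 0 0 0 0"

```text
time_s: 17.67
tool_pos: [566.7, 49.2, 283.9]
eef_rot: [0.003, 0.925, -0.381, -0.002]
ft_force: [-11.3, -5.0, 12.9]
finger_gap: 0.192
```

```bash
python3 -c "
from h import *
state()
t=snapshot('top');s=snapshot('side')
a=crop(t,307,172,60,80,6);b=crop(s,332,185,70,80,6)
cv2.imwrite('pics/c7.png',np.hstack([a,b]))"
```

```text
t 17.67 tcp [566.7  49.2 283.9] toolx yaw -0.7808 q [-0.04  0.23  1.84 -0.    1.08  2.32] F [-11.3  -5.   12.9] M [-0.9   1.86  0.47] gap 16.4
```

View pics/c7.png

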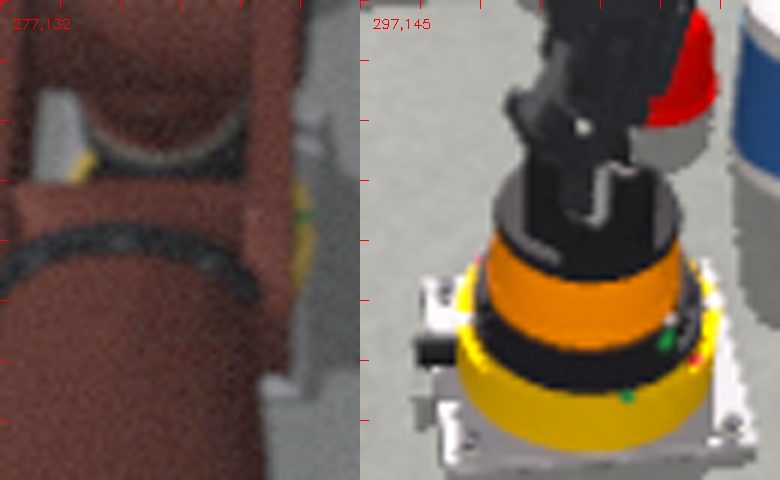

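```bash
python3 -c "
from h import *
for nm,r,z in(('red',60.5,42),('skirt',51,51),('skirt',51,60)):
  for a in(.5,.6,.7,.8): 
    u,v=proj('side',[566+r*np.cos(-.083-a),52+r*np.sin(-.083-a),z]); print(nm,a,round((u-297+.5)*6+360),round((v-145+.5)*6))
s=snapshot('side');a=crop(s,350,195,40,40,16)
cv2.imwrite('pics/c8.png',a)"
```

```text
red 0.5 705 341
red 0.6 700 349
red 0.7 694 356
red 0.8 687 364
skirt 0.5 687 322
skirt 0.6 683 329
skirt 0.7 678 335
skirt 0.8 672 341
skirt 0.5 688 308
skirt 0.6 684 315
skirt 0.7 679 321
skirt 0.8 674 327
```

View pics/c8.png

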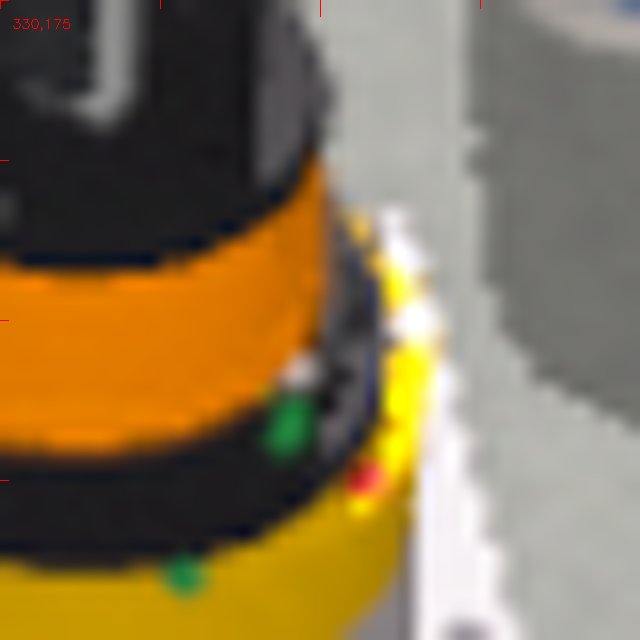

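Call:
play_rows --rows "-0.04 0.1 0 0 0;0 0 0 0 0;0 0 0 0 0;0 0 0 0 0;0 0 0 0 0;0 0 0 0 0"

```text
time_s: 18.32
tool_pos: [566.2, 48.9, 283.8]
eef_rot: [0.002, 0.925, -0.381, -0.001]
ft_force: [-8.2, -4.0, 11.1]
finger_gap: 0.197
```

```bash
python3 -c "
from h import *
s=state();print(np.round(s['qvel'],3))"
```

```text
t 18.32 tcp [566.2  48.9 283.8] toolx yaw -0.7811 q [-0.04  0.23  1.84 -0.    1.07  2.32] F [-8.2 -4.  11.1] M [-0.75  1.48  0.49] gap 16.8
[ 0.003 -0.001  0.    -0.001 -0.001 -0.001]
```

```bash
python3 -c "
from h import *
print(sign_off());state()"
```

```text
the job is handed in; nothing more can be done
None
the job is handed in; nothing more can be done
```

I put the new battery in the pocket and set the amber head down on the collar. I turned it about 40° clockwise and handed the job in at 18.3 s with the gripper (80 N setting) still holding it. `sign_off` gives no verdict, so I can't confirm it passed.

**Last checks**
- **Battery:** the tool stopped 14 mm above its bench grip height, which is the pocket floor depth, and the force rose on contact. The pictures showed the battery square and central. My numeric fit of the seated battery did not converge, so its exact position is not confirmed by the cameras.
- **Head height:** the tool stopped 35.2 mm above its bench grip height, against 35 mm expected when the head is fully down. It was pressing down with about 11 N.
- **Turn:** the tool turned 0.70 rad, so the switch should read about 0.61. The white pointer looked to be at the red mark in the side view, to within about 0.1 rad. The arm joints were still.

**Disagreements**
- **Side force:** about 9 N of sideways force remained on the head even after I eased the arm about 1 mm. The moment about the vertical was 0.49 N m, more than the 0.15 N m spring alone, which may be friction or off-centre load.
- **Cameras:** the two views differed by about 2 mm on where things were.

I saw no sign of other objects being touched, but I did not measure them again at the end.

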